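# Make up an adult's and a child's injection tray

### The job

Make up the two injection trays from the stock on the worktop: the adult's tray, the one with a single wide well, gets the big syringe and the big vial; the child's tray, with two smaller wells, gets the small syringe, the little vial and the squat cream jar. Lay each syringe down in its tray's pair of slotted ribs, barrel in both slots, either way round, and stand the vials and the jar upright, fully down, each in the well of its size. Leave the other stock (medium vial, pill bottle, dropper bottle) standing where it is.

Things in the scene. Friction and masses are not known exactly. Their poses are not given: they have to be found in the camera images.
- adult_tray: Grey tray, the longer, 176 x 142 mm, fixed, floor 3, rim 11 high. Origin: centre of underside; x along its length, y to the well side. At y = -38 two 6 mm thick ribs at x = -26, +26, 27 high, carry a syringe along x in slots 19 wide (flared to 30 on top), its underside at z = 14. Block 26 high with one round well 58 wide at x = +42, y = +36; well floor at z = 10.
- child_tray: Grey tray, the shorter, 152 x 142 mm, fixed, floor 3, rim 11 high. Origin: centre of underside; x along its length, y to the well side. At y = -38 two 6 mm thick ribs at x = -21, +21, 27 high, carry a syringe along x in slots 16 wide (flared to 27 on top), its underside at z = 14. Block 26 high with round wells at y = +36: 50 wide at x = -32, 32 wide at x = +36; well floor at z = 10.
- big_syringe: 5 ml syringe with a long capped needle, lying on the worktop, 144 mm long, barrel 14 mm wide and 15 mm high, finger flange 31 mm wide. Origin: under the middle of its length; x along it toward the needle. The barrel runs from x = -36 to +39 mm, the flange stands at x = -37 mm, the plunger end behind it. To be held across the barrel at the origin.
- small_syringe: 2 ml syringe, shorter and thinner, lying on the worktop, 125 mm long, barrel 12 mm wide and high, finger flange 24 mm wide. Origin: under the middle of its length; x along it toward the tip. The barrel runs from x = -33 to +29 mm, the flange stands at x = -34 mm. To be held across the barrel at the origin.
- big_vial: The largest glass vial, upright, 48 mm wide and 100 mm high with a white cap; body 48 mm wide up to 79 mm height, cap 35 mm wide. Origin: centre of its underside, z up.
- small_vial: The smallest vial, of brown glass, upright, 22 mm wide and 45 mm high; body 22 mm wide up to 40 mm height, then a 16 mm wide cap. Origin: centre of its underside, z up.
- cream_jar: Squat white cream jar with a flat dark red screw lid, 40 mm wide and 51 mm high; body 38 mm wide, lid 40 mm wide over the top 15 mm. Origin: centre of its underside, z up.
- medium_vial: Other stock, to be left alone: middle-sized glass vial, 32 mm wide and 70 mm high. Origin: centre of its underside, z up.
- pill_bottle: Other stock, to be left alone: brown pill bottle with white cap, 42 mm wide and 68 mm high. Origin: centre of its underside, z up.
- oil_dropper: Other stock, to be left alone: small brown dropper bottle with a long pointed white top, 26 mm wide and 75 mm high. Origin: centre of its underside, z up.

How it is judged (in metres and radians):
At the end, for the whole second after the job is handed in: Each syringe lies in its tray's ribs (15 mm along, 10 mm across, 0.15 rad); big vial, jar and little vial stand in their wells (10 mm, upright within 0.15 rad, on the floor within 4 mm); all released and at rest; the other three stock items upright, within 30 mm of their start (x of big_syringe in the frame of adult_tray between -0.015 and 0.015 m and y of big_syringe in the frame of adult_tray between -0.048 and -0.028 m and z of big_syringe in the frame of adult_tray between 0.009 and 0.02 m and angle between the x axis of big_syringe and the x axis of adult_tray, either way round below 0.15 rad and linear speed of each of big_syringe, big_vial, small_syringe, cream_jar, small_vial below 0.02 m/s and x of big_vial in the frame of adult_tray between 0.032 and 0.052 m and y of big_vial in the frame of adult_tray between 0.026 and 0.046 m and z of big_vial in the frame of adult_tray between 0.006 and 0.014 m and angle between each of big_vial, cream_jar, small_vial's own z axis and vertical below 0.15 rad and x of small_syringe in the frame of child_tray between -0.015 and 0.015 m and y of small_syringe in the frame of child_tray between -0.048 and -0.028 m and z of small_syringe in the frame of child_tray between 0.009 and 0.02 m and angle between the x axis of small_syringe and the x axis of child_tray, either way round below 0.15 rad and x of cream_jar in the frame of child_tray between -0.042 and -0.022 m and y of cream_jar in the frame of child_tray between 0.026 and 0.046 m and z of cream_jar in the frame of child_tray between 0.006 and 0.014 m and x of small_vial in the frame of child_tray between 0.026 and 0.046 m and y of small_vial in the frame of child_tray between 0.026 and 0.046 m and z of small_vial in the frame of child_tray between 0.006 and 0.014 m and distance of each of medium_vial, pill_bottle, oil_dropper from where it was at the start of the episode below 0.03 m and angle between each of medium_vial, pill_bottle, oil_dropper's own z axis and vertical below 0.2 rad); the robot touches nothing.
It fails at once if the medium vial is pushed away or knocked over (distance of medium_vial from where it was at the start of the episode above 0.03 m or angle between medium_vial's own z axis and vertical above 0.4 rad).
It fails at once if the pill bottle is pushed away or knocked over (distance of pill_bottle from where it was at the start of the episode above 0.03 m or angle between pill_bottle's own z axis and vertical above 0.4 rad).
It fails at once if the dropper bottle is pushed away or knocked over (distance of oil_dropper from where it was at the start of the episode above 0.03 m or angle between oil_dropper's own z axis and vertical above 0.4 rad).
It also fails if it takes over 115 s, if anything falls off the work surface, if the arm or the gripper's body presses on something with over 40 N, if the wrist force passes 120 N, or if a joint passes its speed limit or range.

### The arm

A 6-joint arm with a two-finger parallel gripper is mounted at the origin on a cart in front of the work surface, level with it; the furniture and walls round the work are solid. World frame = base frame: x ahead of the robot, y to its left, z up, the work surface at z = 0. Lengths are in mm, angles in rad, forces in N, time in s.
With the tool pointing down it reaches from about 425 to 925 mm from the base axis. Payload 12.5 kg.
Tool frame: the origin (TCP) lies between the finger pads; the fingertips stand 25 mm ahead of it and the grasp point (between the pads) lies 6 mm ahead of it; z points along the fingers, y is the line along which they close (so a half turn about z gives the same grasp; the last joint's range is limited). The gripper opens to 85 mm and grips with 20 to 120 N. Pads are 22 mm wide; open, the fingers measure 114 mm over their backs; the gripper's body (76 mm by 85 mm) begins 54 mm behind the grasp point. The pads swing forward as they close: fully open they stand 13 mm farther back than shut.
Start: joints at [-1.307, 0.491, 1.559, -0, 1.092, -0.106], TCP at [225.916, -582.756, 256.327] pointing down, gripper open.
Joint ranges: [-3.1, 3.1], [-0.84, 2.19], [0.05, 2.79], [-1.13, 4.28], [0.06, 2.93], [-2.69, 2.69]. Speed limits (rad/s): [2.22, 2.22, 2.79, 3.14, 3.14, 3.14].

### API

Orientations are given as [roll, pitch, yaw] about the fixed x, y, z axes, in that order (R = Rz(yaw) Ry(pitch) Rx(roll)).
In Python, from bench import observe, optics, env gives the robot as it stands.
- The arm moves only by the tool move_arm, never from a script. Its argument "steps" is text: rows parted by semicolons, each of 5 numbers parted by spaces: the shift along the world's x, y, z in m, then the turn about the world's z in degrees, then the finger opening in m, from 0 to 0.0854. A call has 1 to 5 rows; each row shifts and turns the commanded pose from where the row before left it; what a row does not reach is not made up. A row lasts 1/12 s, in which the tool goes at most 41.7 mm and 7.16 degrees, less where a joint would pass 70% of its speed; a pose out of reach is approached as far as the arm can. A call with a gripper value outside its range is refused whole. The fingers move at their own pace and stop on an object; "force" is the grip in N (left out, the last holds). Time passes only in rows, so rows that do not move let the fingers close. It gives the time, the measured TCP pose, the force, the opening and the grip force at its end, in the units of the state.
- observe(): the state, without advancing time (a new reading comes with each control period).
- optics.camera(name): name is "scene" or "top"; returns a dict with "image" (420x560x3 uint8, blue, green, red), "K" (3x3 intrinsics, pixels), "k1" (the pictures are not rectified: a ray, as slopes to the right and down, at radius r is drawn at 1 + k1 r^2 times it, then the intrinsics apply), "R" (3x3) and "t" (3): a world point X has camera coordinates R X + t. Camera axes: x right, y down, z forward; pixel columns grow to the right and rows downward; lengths in mm; the calibration is good to about 2 mm. A picture is of the moment at which its call begins. There is no depth.
- env.sign_off(): hands the job in; it is judged then, once.
Trained networks look in a picture, given as the dict that the camera call returned (one of the last four; its "shot" number tells which), for a name from the list of things; names that differ only in an ending like _2 or _b are one class to them, and where a whole thing is asked for, a point or a joint stands for the part that bears it (a point fixed in the world has none). Each returns a list of dicts, best first, with "p" (0 to 1); they miss things now and then, are a little off and sometimes report something else, mostly with a low value. They report only what shows in the picture. A call takes as long as a camera call.
- optics.cut_out(picture, label): "region" (420x560 bool, what is visible of it) and "pixel" ([row, column] in pixels, amid what is visible of it).
The state is a dict: "t": time; "joint_positions": joint angles; "qd": joint speeds; "joint_torque": joint torques, N m; "tcp_pos": TCP position; "tool_rot": TCP orientation; "ft_force": force on the tool from outside, world axes, zero at the start; "wrist_torque": the same for the moment, N m; "grip_width": opening from 0.0 (shut) to 1.0 (fully open); "finger_force": force on a finger pad.
Only numpy, scipy, OpenCV 4.12 (cv2) and the standard library are available. Lean on these libraries where they do the work, as an engineer would, in place of code of your own. Each camera call takes 0.05 s, during which the arm holds its last target. There are 200 camera calls.

## Working session

There is one attempt and no reset: what is moved stays moved. The work goes in short steps, Python scripts to look and compute and a tool call to move; the robot and the scene stay as the last step left them, time stands still between calls to the robot, and variables do not carry over. Pictures are saved under pics/ and viewed, at most 16 in all, crops included, and the job is handed in when it is done.

Besides the shell and the picture viewer there is one more tool, called as a command line: name --argument value ..., lists and objects as JSON in quotes. move_arm: Moves the arm, as the interface text tells. Its arguments: {"type":"object","properties":{"steps":{"type":"string"},"force":{"type":"number"}},"required":["steps"]}

```bash
ls; mkdir -p pics; cat > h.py <<'E'
import numpy as np, cv2
from bench import observe, optics, env
def ray(c,uv):
    K=np.array(c["K"],float);k=c["k1"];p=(np.array(uv,float)-[K[0,2],K[1,2]])/[K[0,0],K[1,1]]
    q=p.copy()
    for _ in range(30): q=p/(1+k*(q@q))
    R=np.array(c["R"]);t=np.array(c["t"])
    return -R.T@t, R.T@np.r_[q,1]
def at(c,uv,z):
    o,d=ray(c,uv); return o+d*(z-o[2])/d[2]
def proj(c,X):
    x=np.array(c["R"])@np.array(X,float)+np.array(c["t"]);q=x[:2]/x[2];q=q*(1+c["k1"]*(q@q));K=np.array(c["K"])
    return q*[K[0,0],K[1,1]]+[K[0,2],K[1,2]]
E
python3 - <<'E'
from h import *
names="adult_tray child_tray big_syringe small_syringe big_vial small_vial cream_jar medium_vial pill_bottle oil_dropper".split()
for cam in("top","scene"):
    c=optics.camera(cam); cv2.imwrite(f"pics/{cam}0.png",c["image"])
    print(cam,"cam pos",(-np.array(c["R"]).T@c["t"]).round(), c["K"][0][0])
    for n in names:
        for d in optics.cut_out(c,n)[:2]:
            r=d["region"];ys,xs=np.nonzero(r)
            if len(xs)==0: continue
            (cx,cy),wh,a=cv2.minAreaRect(np.c_[xs,ys].astype(np.float32))
            print(n,round(d["p"],2),"px",np.round(d["pixel"]),"n",len(xs),"bbox",xs.min(),xs.max(),ys.min(),ys.max(),"z0",at(c,(cx,cy),0).round(0)[:2])
print(observe())
E
```

```text
pics
top cam pos [ 451. -132.  879.] 418.35943276509977
adult_tray 0.68 px [247. 205.] n 6311 bbox 167 242 202 295 z0 [467.  18.]
child_tray 0.88 px [248. 368.] n 5461 bbox 333 406 208 285 z0 [ 479. -331.]
big_syringe 0.51 px [250. 307.] n 227 bbox 302 310 233 268 z0 [ 467. -197.]
small_syringe 0.53 px [258. 272.] n 219 bbox 264 271 233 281 z0 [ 452. -117.]
small_syringe 0.48 px [176. 292.] n 241 bbox 283 299 169 187 z0 [ 621. -162.]
big_vial 0.59 px [160. 187.] n 628 bbox 171 199 144 174 z0 [656.  66.]
small_vial 0.62 px [172. 330.] n 116 bbox 323 334 165 177 z0 [ 638. -242.]
cream_jar 0.68 px [185. 368.] n 398 bbox 355 378 174 195 z0 [ 609. -324.]
medium_vial 0.6 px [249. 204.] n 6348 bbox 167 242 202 295 z0 [465.  16.]
medium_vial 0.47 px [176. 290.] n 251 bbox 283 299 169 187 z0 [ 620. -162.]
pill_bottle 0.93 px [176. 223.] n 406 bbox 209 230 168 190 z0 [614. -10.]
oil_dropper 0.57 px [165. 252.] n 151 bbox 249 261 157 171 z0 [649. -85.]
scene cam pos [-214. -534.  437.] 535.2603016281671
adult_tray 0.68 px [226. 192.] n 4489 bbox 130 251 191 255 z0 [477.  25.]
child_tray 0.26 px
[... 802 characters left out ...]
.]
{'t': 1.1, 'joint_positions': array([-1.30662180e+00,  4.90909902e-01,  1.55886596e+00,  2.49266932e-05,
        1.09170293e+00, -1.05576976e-01]), 'qd': array([-0.00068179, -0.00084759,  0.00053372, -0.00051723, -0.00083572,
        0.00066104]), 'joint_torque': array([ 4.02243004e-04, -6.18271995e+01, -2.61840641e+01, -1.71368897e-04,
        4.73563014e-04,  1.41014215e-05]), 'tcp_pos': array([ 225.91197648, -582.77414828,  256.33252869]), 'tool_rot': array([ 3.14147710e+00, -9.99997950e-06,  3.69740019e-01]), 'ft_force': array([-0.36361855, -0.39328855, -0.40245438]), 'wrist_torque': array([ 0.00255951, -0.03845626, -0.00572152]), 'finger_force': 0.0, 'grip_width': 0.9996581859985736}
```

```bash
python3 - <<'E'
import cv2
a=cv2.imread("pics/top0.png");cv2.imwrite("pics/topc.png",cv2.resize(a[135:305,155:420],None,fx=3,fy=3,interpolation=cv2.INTER_CUBIC))
b=cv2.imread("pics/scene0.png");cv2.imwrite("pics/scenec.png",cv2.resize(b[120:320,110:470],None,fx=2.2,fy=2.2,interpolation=cv2.INTER_CUBIC))
E
```

```text
(no output)
```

View pics/topc.png

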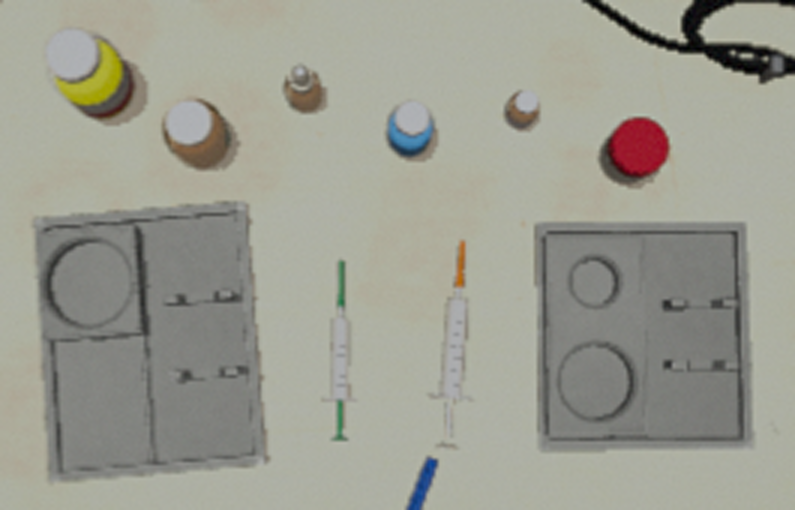

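View pics/scenec.png

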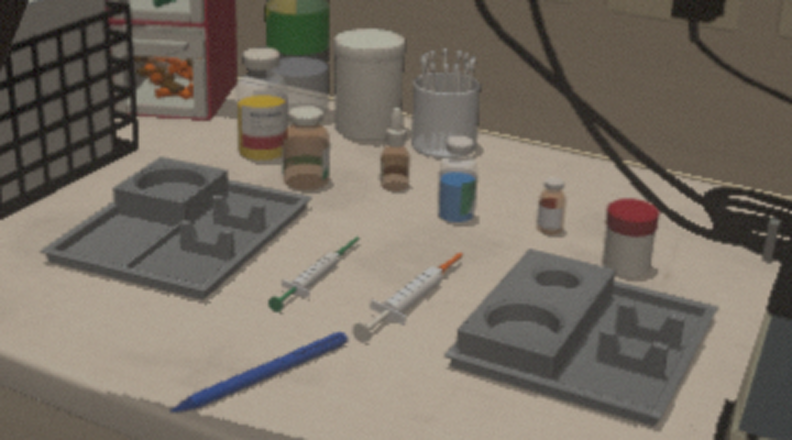

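The top view shows both trays with x roughly up the image: the adult tray on the left with its well at upper left, the child tray on the right. The big syringe (orange cap) runs in the crop from (460,240) to (447,445), and the small one (green) from (341,262) to (339,440), both tips up. The vials stand in a row above, with the big yellow vial at (88,75), the small vial at (522,108) and the jar at (637,148). Next I'll fit poses.

```bash
cat > fit.py <<'E'
from h import *
from scipy.optimize import minimize
a=np.linspace(0,2*np.pi,24,endpoint=False)
def cyl(parts): return np.vstack([np.c_[r*np.cos(a),r*np.sin(a),0*a+z] for r,z in parts])
def box(lx,ly,h): return np.array([[sx*lx/2,sy*ly/2,z] for sx in(-1,1) for sy in(-1,1) for z in(0,h)])
bl=lambda x0,x1:np.array([[x,y,26.] for x in(x0,x1) for y in(3,69)])
M=dict(adult_tray=box(176,142,11),child_tray=box(152,142,11),
 big_vial=cyl([(24,0),(24,79),(17.5,85),(17.5,100)]),small_vial=cyl([(11,0),(11,40),(8,40),(8,45)]),
 cream_jar=cyl([(19,0),(20,36),(20,51)]),medium_vial=cyl([(16,0),(16,52),(11,57),(11,70)]),
 pill_bottle=cyl([(21,0),(21,50),(17,50),(17,68)]),oil_dropper=cyl([(13,0),(13,42),(8,45),(3,75)]))
def sil(c,P):
    h=cv2.convexHull(np.array([proj(c,p) for p in P],np.float32)); m=np.zeros((420*4,560*4),np.uint8)
    cv2.fillConvexPoly(m,np.round((h+.5)*4-.5).astype(np.int32),1)
    return cv2.resize(m*255,(560,420),interpolation=cv2.INTER_AREA)/255.
def fit(obs,P,x0,yaw=False):
    def cost(v):
        th=np.deg2rad(v[2]) if yaw else 0; R=np.array([[np.cos(th),-np.sin(th),0],[np.sin(th),np.cos(th),0],[0,0,1]])
        Q=P@R.T+[v[0],v[1],0]
        s=0
        for c,m in obs:
            S=sil(c,Q); s+=1-np.minimum(S,m).sum()/np.maximum(S,m).sum()
        return s/len(obs)
    n=3 if yaw else 2; best=None
    r=minimize(cost,x0[:n],method="Nelder-Mead",options=dict(initial_simplex=np.array([x0[:n]]+[np.array(x0[:n])+e*8 for e in np.eye(n)]),xatol=.1,fatol=1e-5,maxiter=200))
    return r.x.round(1),round(r.fun,3)
E
cat > run.py <<'E'
from fit import *
import sys
T=optics.camera("top");S=optics.camera("scene")
G=dict(adult_tray=(467,18,0),child_tray=(479,-331,0),big_vial=(650,60),small_vial=(638,-242),cream_jar=(605,-320),medium_vial=(615,-162),pill_bottle=(610,-10),oil_dropper=(640,-85))
for n,g in G.items():
    y=len(g)==3; ob=[]
    for c in(T,S):
        best=None
        for d in optics.cut_out(c,n):
            m=d["region"].astype(float); P=M[n]+[g[0],g[1],0]; s=sil(c,P); iou=np.minimum(s,m).sum()/np.maximum(s,m).sum()
            if iou>.2 and (best is None or iou>best[0]): best=(iou,m)
        if best: ob.append((c,best[1]))
        print(n,c is T and "top" or "scene", fit([ob[-1]],M[n],g,y) if best else None)
    if len(ob)==2: print("   both",fit(ob,M[n],g,y))
t=lambda u,v:((u+.5)/3-.5+155,(v+.5)/3-.5+135)
s=lambda u,v:((u+.5)/2.2-.5+110,(v+.5)/2.2-.5+120)
for n,tp,sp in(("big",((460,240),(447,445)),((461,256),(362,332))),("small",((341,262),(339,440)),((358,240),(276,302)))):
    for c,f,e in((T,t,tp),(S,s,sp)):
        A,B=[at(c,f(*q),7)[:2] for q in e]; print(n,((A+B)/2).round(1),np.hypot(*(A-B)).round(1),np.rad2deg(np.arctan2(*(A-B)[::-1])).round(1))
# tray wells from crop
for nm,q,z in(("adult well",(89,282),26),("child small",(596,281),26),("child big",(597,381),26)): print(nm,at(T,t(*q),z)[:2].round(1))
E
python3 run.py
```

```text
adult_tray top (array([466.6,  15.6,   6.3]), np.float64(0.042))
adult_tray scene (array([470.2,  15.2,   6.6]), np.float64(0.092))
   both (array([469. ,  15.3,   6.2]), np.float64(0.072))
child_tray top (array([ 478.9, -328. ,    2.5]), np.float64(0.073))
child_tray scene (array([ 482.9, -329.3,    0.6]), np.float64(0.091))
   both (array([ 480.9, -329. ,    1.2]), np.float64(0.084))
big_vial top (array([645.5,  56.4]), np.float64(0.076))
big_vial scene (array([647.3,  55.9]), np.float64(0.128))
   both (array([645.5,  55.8]), np.float64(0.106))
small_vial top None
small_vial scene (array([ 640. , -241.2]), np.float64(0.31))
cream_jar top (array([ 603.9, -316.3]), np.float64(0.053))
cream_jar scene (array([ 607.2, -318.2]), np.float64(0.055))
   both (array([ 604.9, -318. ]), np.float64(0.087))
medium_vial top (array([ 615.4, -161.5]), np.float64(0.101))
medium_vial scene (array([ 619. , -163.5]), np.float64(0.067))
   both (array([ 616. , -162.5]), np.float64(0.144))
pill_bottle top (array([608.7, -15.1]), np.float64(0.08))
pill_bottle scene (array([612.8, -16.7]), np.float64(0.088))
   both (array([610.2, -15.8]), np.float64(0.116))
oil_dropper top (array([642.8, -86.9]), np.float64(0.07))
oil_dropper scene (array([648.2, -89.3]), np.float64(0.172))
   both (array([643.3, -88. ]), np.float64(0.203))
big [ 470.9 -196.2] 142.2 -2.7
big [ 471.9 -199.3] 140.0 -4.3
small [ 463.1 -117.6] 122.8 0.8
small [ 464.5 -121. ] 117.5 -0.8
adult well [505.1  53.8]
child small [ 514.  -291.6]
child big [ 446.  -292.7]
```

View pics/top0.png

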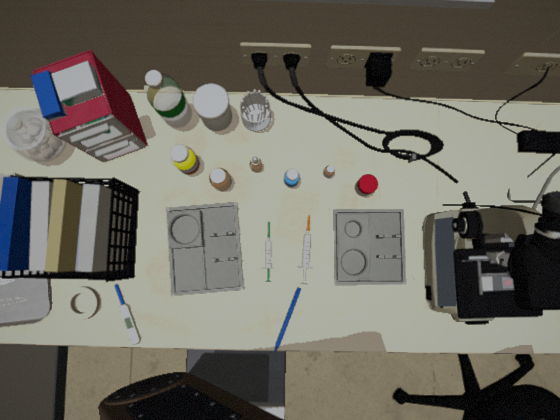

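```bash
python3 - <<'E'
from h import *
T=optics.camera("top");S=optics.camera("scene")
t=lambda u,v:((u+.5)/3-.5+155,(v+.5)/3-.5+135)
s=lambda u,v:((u+.5)/2.2-.5+110,(v+.5)/2.2-.5+120)
print("small vial cap top/body",at(T,t(527,101),45)[:2].round(1),at(T,t(520,113),5)[:2].round(1),"scene",at(S,s(552,185),45)[:2].round(1), at(S,s(551,222),7)[:2].round(1))
print("canister, jar2, basket",at(S,s(370,132),0).round(),at(S,s(448,150),0).round(),at(S,s(133,150),0).round(),at(S,s(0,212),0).round())
print("syr big barrel mid", at(T,t(453,345),10)[:2].round(1),"flange",at(T,t(450,398),8)[:2].round(1),"small flange",at(T,t(339,400),7)[:2].round(1))
E
```

```text
small vial cap top/body [ 633.7 -240.5] [ 633.7 -240.8] scene [ 627.2 -244.2] [ 636.9 -243.1]
canister, jar2, basket [748.  -7.   0.] [748. -94.  -0.] [586. 162.   0.] [420. 170.   0.]
syr big barrel mid [ 468.5 -195.6] flange [ 432.1 -194.3] small flange [ 429.  -117.8]
```

move_arm --steps "0.005 0.036 0 -5 0.05; 0.005 0.036 0 -5 0.05; 0.005 0.036 0 -5 0.05; 0.005 0.036 0 -5 0.05; 0.005 0.036 0 -4.5 0.05" --force 25

```text
t: 2.52
tcp_pos: [250.8, -401.1, 256.3]
tool_rot: [3.141, -0.0, -0.063]
ft_force: [-0.0, -0.8, 0.5]
grip_width: 0.585
finger_force: 0.0
```

move_arm --steps "0.0275 0.0255 -0.01 0 0.05; 0.0275 0.0255 -0.01 0 0.05; 0.0275 0.0255 -0.01 0 0.05; 0.0275 0.0255 -0.01 0 0.05; 0.0275 0.0255 -0.01 0 0.05"

```text
t: 2.93
tcp_pos: [389.5, -273.9, 206.2]
tool_rot: [3.141, -0.001, -0.058]
ft_force: [0.9, -1.8, -0.7]
grip_width: 0.586
finger_force: 0.0
```

move_arm --steps "0.0275 0.0255 -0.02 0 0.05; 0.0275 0.0255 -0.02 0 0.05; 0.0275 0.0265 -0.02 0 0.05; 0 0 0 0 0.05; 0 0 0 0 0.05"

```text
t: 3.35
tcp_pos: [469.6, -198.1, 146.8]
tool_rot: [-3.141, 0.002, -0.054]
ft_force: [0.7, -0.3, 0.6]
grip_width: 0.584
finger_force: 0.0
```

move_arm --steps "0 0 -0.035 0 0.05; 0 0 -0.035 0 0.05; 0 0 -0.03 0 0.05; 0 0 -0.016 0 0.05; 0 0 0 0 0.05"

```text
t: 3.77
tcp_pos: [467.4, -200.2, 29.6]
tool_rot: [-3.14, 0.004, -0.059]
ft_force: [-0.5, 0.4, 0.3]
grip_width: 0.581
finger_force: 0.0
```

move_arm --steps "0 0 -0.001 0 0.03; 0 0 0 0 0.02; 0 0 0 0 0.008; 0 0 0 0 0.008; 0 0 0 0 0.008"

```text
t: 4.18
tcp_pos: [469.4, -200.2, 32.3]
tool_rot: [3.14, -0.002, -0.058]
ft_force: [-2.2, -2.1, 8.5]
grip_width: 0.156
finger_force: 25.6
```

```bash
python3 - <<'E'
from h import *
S=optics.camera("scene");cv2.imwrite("pics/g1.png",cv2.resize(S["image"][150:310,200:420],None,fx=3,fy=3,interpolation=cv2.INTER_CUBIC))
o=observe();print(o["tcp_pos"],o["grip_width"],o["finger_force"],o["ft_force"])
p=o["tcp_pos"];print(proj(S,p-[0,0,25]))
E
```

```text
[ 469.38780613 -200.23529345   32.26893131] 0.15388850324622788 25.61772834509611 [-2.78117797 -2.41303641  8.98096569]
[297.94421586 252.96772754]
```

View pics/g1.png

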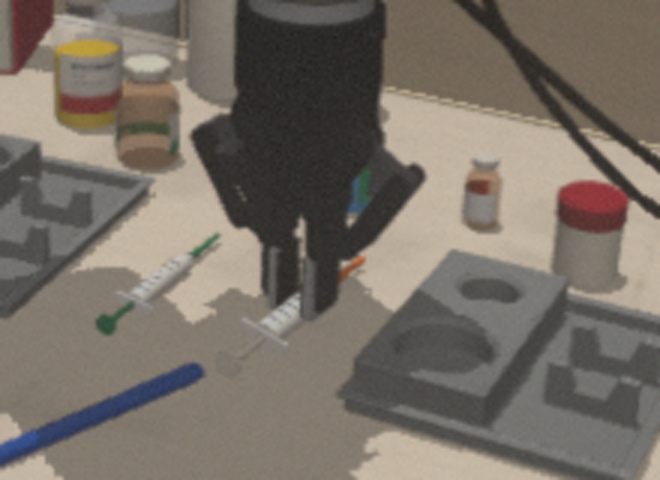

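move_arm --steps "0 0 0.03 0 0.008; 0 0 0.035 0 0.008; 0 0.03 0.015 3 0.008; 0 0.036 0 3 0.008; 0 0.036 0 3.5 0.008"

```text
t: 4.65
tcp_pos: [469.2, -97.1, 112.8]
tool_rot: [3.14, -0.004, 0.109]
ft_force: [1.9, 0.1, -0.5]
grip_width: 0.16
finger_force: 24.5
```

move_arm --steps "0 0.036 0 0 0.008; 0 0.036 0 0 0.008; 0 0.002 0 0 0.008; 0 0 0 0 0.008; 0 0 0 0 0.008"

```text
t: 5.07
tcp_pos: [469.2, -23.8, 111.4]
tool_rot: [3.141, -0.001, 0.109]
ft_force: [0.4, -0.8, -0.3]
grip_width: 0.155
finger_force: 24.5
```

move_arm --steps "0.0015 0 -0.03 0 0.008; 0 0 -0.02 0 0.008; 0 0 -0.010 0 0.008; 0 0 -0.004 0 0.008; 0 0 0 0 0.008"

```text
t: 5.48
tcp_pos: [470.2, -24.6, 46.6]
tool_rot: [-3.141, 0.001, 0.107]
ft_force: [0.5, -0.3, -0.2]
grip_width: 0.157
finger_force: 24.7
```

```bash
python3 - <<'E'
from h import *
S=optics.camera("scene");cv2.imwrite("pics/g2.png",cv2.resize(S["image"][130:290,110:330],None,fx=3,fy=3,interpolation=cv2.INTER_CUBIC))
o=observe();print(o["tcp_pos"],o["grip_width"],o["finger_force"],o["ft_force"],o["wrist_torque"])
E
```

```text
[470.51318418 -24.50345157  47.00294282] 0.15612588911681688 24.72431330010295 [-0.71308883  0.50229103  0.54229987] [-0.04866614 -0.03211259  0.03848669]
```

View pics/g2.png

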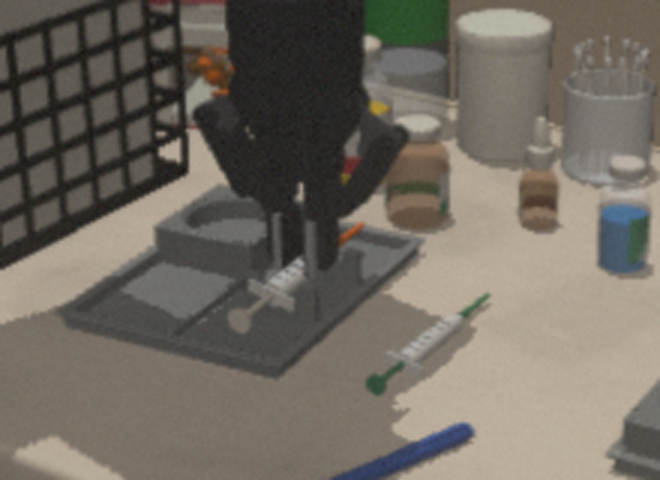

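move_arm --steps "0 0 0 0 0.02; 0 0 0 0 0.03; 0 0 0 0 0.03; 0 0 0.005 0 0.03; 0 0 0.025 0 0.03"

```text
t: 5.95
tcp_pos: [469.4, -23.5, 75.3]
tool_rot: [-3.14, 0.004, 0.108]
ft_force: [-0.5, 0.2, -0.9]
grip_width: 0.355
finger_force: 0.0
```

move_arm --steps "0 0 0.035 0 0.035; 0 0 0.01 0 0.045; -0.002 -0.032 0 -3 0.045; -0.002 -0.032 0 -3 0.045; -0.002 -0.031 0 0 0.045"

```text
t: 6.37
tcp_pos: [464.4, -119.5, 122.8]
tool_rot: [3.141, -0.001, 0.002]
ft_force: [0.5, -0.2, 0.2]
grip_width: 0.53
finger_force: 0.0
```

```bash
python3 - <<'E'
from h import *
S=optics.camera("scene");T=optics.camera("top");cv2.imwrite("pics/g3.png",np.hstack([cv2.resize(x,(380,360),interpolation=cv2.INTER_CUBIC) for x in(S["image"][170:290,120:247],T["image"][190:300,150:266])]))
o=observe();print(o["tcp_pos"],o["tool_rot"])
E
```

```text
[ 464.59863115 -121.82089928  122.47241611] [ 3.14059380e+00 -1.57772306e-03  4.17876932e-05]
```

View pics/g3.png

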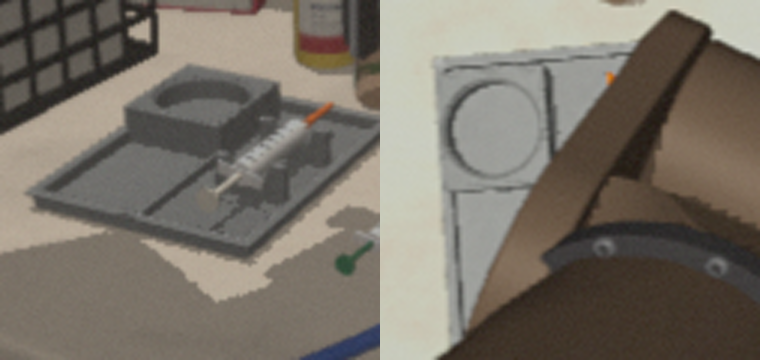

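The big syringe lies in both slots of the adult tray. Next is the small syringe.

move_arm --steps "0 0.0025 -0.035 0 0.045; 0 0 -0.035 0 0.045; 0 0 -0.015 0 0.045; 0 0 -0.006 0 0.045; 0 0 0 0 0.045"

```text
t: 6.88
tcp_pos: [464.1, -115.6, 30.0]
tool_rot: [-3.141, 0.002, 0.004]
ft_force: [-0.5, 0.8, 0.0]
grip_width: 0.526
finger_force: 0.0
```

move_arm --steps "0 0 0 0 0.03; 0 0 0 0 0.02; 0 0 0 0 0.006; 0 0 0 0 0.006; 0 0 0 0 0.006"

```text
t: 7.3
tcp_pos: [464.9, -116.2, 31.9]
tool_rot: [3.141, -0.002, 0.003]
ft_force: [1.0, 1.5, 8.4]
grip_width: 0.111
finger_force: 25.3
```

move_arm --steps "0 0 0.03 0 0.006; 0 0 0.035 0 0.006; 0 -0.03 0.02 1 0.006; 0.003 -0.036 0 0 0.006; 0.003 -0.036 0 0 0.006"

```text
t: 7.72
tcp_pos: [470.9, -219.2, 118.1]
tool_rot: [3.139, -0.003, 0.023]
ft_force: [1.0, 0.6, -0.0]
grip_width: 0.117
finger_force: 24.4
```

move_arm --steps "0.003 -0.036 0 0 0.006; 0.003 -0.036 0 0 0.006; 0.003 -0.036 0 0 0.006; 0.002 -0.036 0 0 0.006; 0 -0.004 0 0 0.006"

```text
t: 8.13
tcp_pos: [481.6, -371.5, 116.5]
tool_rot: [3.139, -0.002, 0.018]
ft_force: [-0.1, -0.1, -1.0]
grip_width: 0.114
finger_force: 24.4
```

move_arm --steps "0 0 0 0 0.006; 0 0 0 0 0.006"

```text
t: 8.3
tcp_pos: [481.0, -365.7, 115.9]
tool_rot: [-3.141, 0.0, 0.02]
ft_force: [-0.4, -0.8, 0.2]
grip_width: 0.114
finger_force: 24.4
```

```bash
python3 - <<'E'
from h import *
S=optics.camera("scene");cv2.imwrite("pics/g4.png",cv2.resize(S["image"][170:340,280:480],None,fx=3,fy=3,interpolation=cv2.INTER_CUBIC))
o=observe();print(o["tcp_pos"],o["grip_width"],o["finger_force"],o["tool_rot"])
E
```

```text
[ 481.15820995 -365.1076258   115.92640467] 0.10906393041400726 24.406275423243642 [-3.14115483e+00  4.49745495e-04  2.10503624e-02]
```

View pics/g4.png

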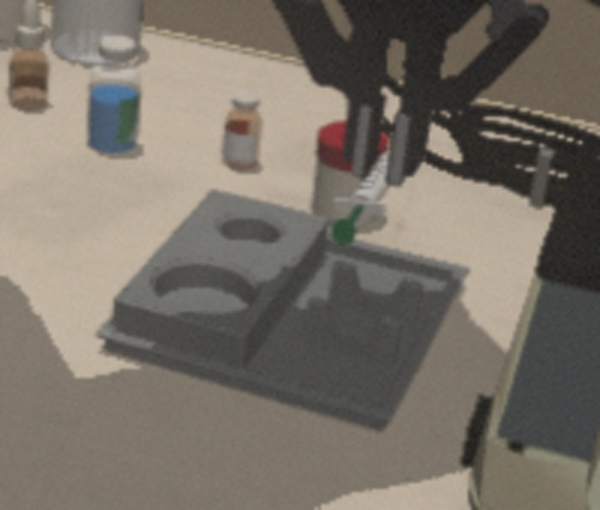

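move_arm --steps "0.0005 -0.001 -0.03 0 0.006; 0 0 -0.024 0 0.006; 0 0 -0.010 0 0.006; 0 0 -0.005 0 0.006; 0 0 0 0 0.006"

```text
t: 8.77
tcp_pos: [482.0, -366.2, 46.6]
tool_rot: [-3.141, 0.001, 0.022]
ft_force: [0.2, -0.4, 0.2]
grip_width: 0.113
finger_force: 24.5
```

```bash
python3 - <<'E'
from h import *
S=optics.camera("scene");cv2.imwrite("pics/g5.png",cv2.resize(S["image"][170:300,310:480],None,fx=3,fy=3,interpolation=cv2.INTER_CUBIC))
o=observe();print(o["tcp_pos"],o["grip_width"],o["ft_force"],o["wrist_torque"])
E
```

```text
[ 482.25763219 -366.59279742   47.30377978] 0.11377820560323064 [-0.18371857  0.8175464  -0.64051073] [-0.0293837   0.0176282  -0.00729854]
```

View pics/g5.png

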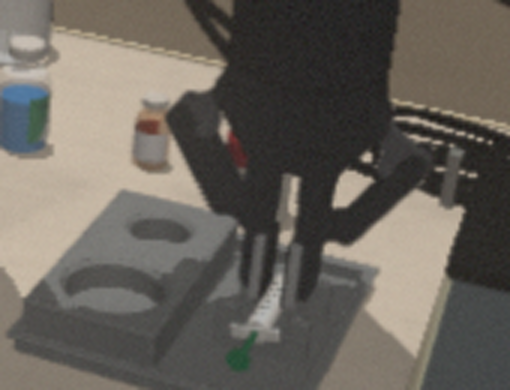

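move_arm --steps "0 0 0 0 0.02; 0 0 0 0 0.028; 0 0 0 0 0.028; 0 0 0.005 0 0.028; 0 0 0.03 0 0.028"

```text
t: 9.23
tcp_pos: [480.6, -366.0, 79.0]
tool_rot: [-3.137, 0.004, 0.021]
ft_force: [0.1, -0.7, -1.1]
grip_width: 0.326
finger_force: 0.0
```

move_arm --steps "0 0 0.038 0 0.035; 0.03 0.012 0.01 -1 0.06; 0.035 0.014 0 0 0.06; 0.035 0.014 0 0 0.06; 0.023 0.009 0 0 0.06"

```text
t: 9.65
tcp_pos: [607.5, -316.9, 131.2]
tool_rot: [3.141, -0.002, 0.004]
ft_force: [0.5, -0.3, -0.1]
grip_width: 0.697
finger_force: 0.0
```

move_arm --steps "0 0 0 0 0.06; 0 0 0 0 0.06"

```text
t: 9.82
tcp_pos: [605.6, -317.2, 130.0]
tool_rot: [3.141, -0.0, 0.005]
ft_force: [-1.1, -0.2, -0.0]
grip_width: 0.699
finger_force: 0.0
```

```bash
python3 - <<'E'
from h import *
S=optics.camera("scene");cv2.imwrite("pics/g6.png",cv2.resize(S["image"][170:300,310:480],None,fx=3,fy=3,interpolation=cv2.INTER_CUBIC))
o=observe();print(o["tcp_pos"],o["tool_rot"])
E
```

```text
[ 604.74172967 -317.82751525  129.90980248] [3.14159106e+00 3.83108862e-04 4.05562744e-03]
```

View pics/g6.png

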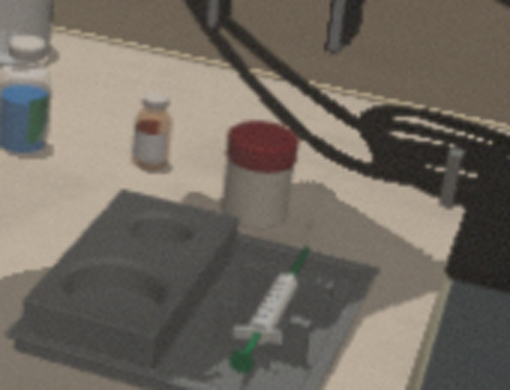

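The small syringe is seated in the child tray. I'll pick the cream jar now.

move_arm --steps "0.0005 0 -0.035 0 0.06; 0 0 -0.03 0 0.06; 0 0 -0.013 0 0.06; 0 0 0 0 0.06; 0 0 0 0 0.045"

```text
t: 10.28
tcp_pos: [605.0, -318.7, 52.2]
tool_rot: [-3.141, 0.001, 0.002]
ft_force: [0.4, -0.7, 0.0]
grip_width: 0.58
finger_force: 0.0
```

move_arm --steps "0 0 0 0 0.034; 0 0 0 0 0.034; 0 0 0 0 0.034; 0 0 0 0 0.034; 0 0 0 0 0.034"

```text
t: 10.7
tcp_pos: [606.0, -318.6, 53.3]
tool_rot: [3.14, -0.002, 0.003]
ft_force: [-0.3, -0.4, 7.7]
grip_width: 0.457
finger_force: 25.7
```

move_arm --steps "0 0 0.03 0 0.034; 0 0 0.03 0 0.034; -0.03 0.005 0.005 0 0.034; -0.035 0.005 0 0 0.034; -0.035 0.005 0 0 0.034"

```text
t: 11.12
tcp_pos: [504.5, -302.6, 117.7]
tool_rot: [3.14, -0.001, 0.004]
ft_force: [0.4, -1.1, -1.0]
grip_width: 0.458
finger_force: 25.7
```

move_arm --steps "-0.035 0.005 0 0 0.034; -0.022 0.005 0 0.5 0.034; 0 0 0 0 0.034; 0 0 0 0 0.034; 0 0 0 0 0.034"

```text
t: 11.53
tcp_pos: [449.2, -293.7, 117.3]
tool_rot: [3.141, -0.001, 0.012]
ft_force: [0.5, -0.8, 0.1]
grip_width: 0.459
finger_force: 25.7
```

```bash
python3 - <<'E'
from h import *
S=optics.camera("scene");cv2.imwrite("pics/g7.png",cv2.resize(S["image"][170:300,290:460],None,fx=3,fy=3,interpolation=cv2.INTER_CUBIC))
o=observe();p=o["tcp_pos"];print(p,o["grip_width"])
E
```

```text
[ 449.37556234 -293.54807729  117.0443346 ] 0.4592468809172935
```

View pics/g7.png

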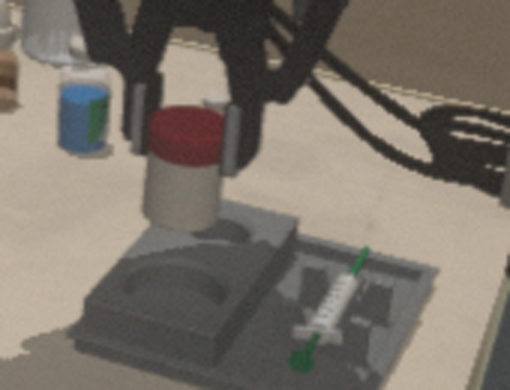

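move_arm --steps "-0.0005 0 -0.025 0 0.034; 0 0 -0.015 0 0.034; 0 0 -0.008 0 0.034; 0 0 -0.005 0 0.034; 0 0 0 0 0.034"

```text
t: 12.0
tcp_pos: [448.3, -292.7, 63.4]
tool_rot: [-3.141, 0.001, 0.012]
ft_force: [-0.9, 0.3, -0.8]
grip_width: 0.452
finger_force: 25.6
```

move_arm --steps "0 0 0 0 0.045; 0 0 0 0 0.055; 0 0 0 0 0.055; 0 0 0.01 0 0.055; 0 0 0.03 0 0.055"

```text
t: 12.42
tcp_pos: [446.9, -292.4, 102.1]
tool_rot: [-3.138, 0.004, 0.012]
ft_force: [-0.0, -0.1, -0.0]
grip_width: 0.642
finger_force: 0.0
```

move_arm --steps "0 0 0.035 0 0.05; 0.03 0.008 0 0 0.045; 0.038 0.01 0 0 0.045; 0.038 0.01 0 0 0.045; 0.038 0.01 0 0 0.045"

```text
t: 12.83
tcp_pos: [593.6, -254.7, 140.6]
tool_rot: [3.141, -0.001, 0.011]
ft_force: [0.1, -0.1, -0.8]
grip_width: 0.529
finger_force: 0.0
```

move_arm --steps "0.038 0.010 0 0 0.045; 0.006 0.003 0 0 0.045; 0 0 0 0 0.045; 0 0 0 0 0.045"

```text
t: 13.17
tcp_pos: [635.4, -241.9, 139.0]
tool_rot: [-3.142, 0.001, 0.013]
ft_force: [-0.5, -0.5, -0.4]
grip_width: 0.522
finger_force: 0.0
```

```bash
python3 - <<'E'
from h import *
S=optics.camera("scene");T=optics.camera("top");cv2.imwrite("pics/g8.png",np.hstack([cv2.resize(x,(390,390),interpolation=cv2.INTER_CUBIC) for x in(S["image"][170:300,310:440],T["image"][150:290,300:440])]))
o=observe();p=o["tcp_pos"];print(p,o["grip_width"],o["tool_rot"])
E
```

```text
[ 634.74310352 -242.63496564  139.23305994] 0.5290890257835243 [-3.14158513e+00  4.98579831e-04  1.12102404e-02]
```

View pics/g8.png

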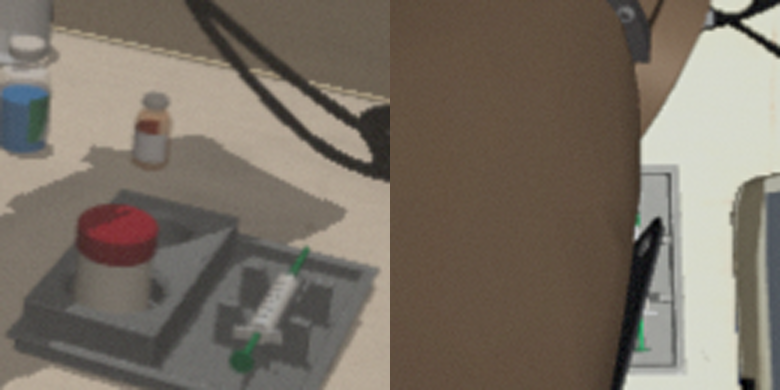

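Jar stands in its well. On to the small vial.

move_arm --steps "0.0005 0.0005 -0.038 0 0.045; 0 0 -0.035 0 0.045; 0 0 -0.014 0 0.045; 0 0 0 0 0.045; 0 0 0 0 0.03"

```text
t: 13.68
tcp_pos: [636.1, -242.2, 52.3]
tool_rot: [-3.141, 0.001, 0.011]
ft_force: [0.2, 0.3, 0.4]
grip_width: 0.405
finger_force: 0.0
```

move_arm --steps "0 0 0 0 0.022; 0 0 0 0 0.017; 0 0 0 0 0.017; 0 0 0 0 0.017; 0 0 0 0 0.017"

```text
t: 14.1
tcp_pos: [637.2, -242.1, 53.8]
tool_rot: [3.14, -0.003, 0.012]
ft_force: [-1.2, -1.1, 7.3]
grip_width: 0.225
finger_force: 25.2
```

move_arm --steps "0 0 0.03 0 0.017; 0 0 0.03 0 0.017; -0.03 -0.0125 0 0 0.017; -0.035 -0.0145 0 0 0.017; -0.035 -0.0145 0 0 0.017"

```text
t: 14.52
tcp_pos: [535.7, -283.1, 113.0]
tool_rot: [3.14, -0.002, 0.014]
ft_force: [0.7, -1.1, -0.1]
grip_width: 0.224
finger_force: 24.4
```

move_arm --steps "-0.020 -0.009 0 0 0.017; 0 0 0 0 0.017; 0 0 0 0 0.017; 0 0 0 0 0.017"

```text
t: 14.85
tcp_pos: [517.1, -292.3, 112.5]
tool_rot: [3.141, -0.001, 0.012]
ft_force: [-0.8, 1.1, -0.4]
grip_width: 0.222
finger_force: 24.4
```

```bash
python3 - <<'E'
from h import *
S=optics.camera("scene");cv2.imwrite("pics/g9.png",cv2.resize(S["image"][170:300,310:440],None,fx=3,fy=3,interpolation=cv2.INTER_CUBIC))
o=observe();p=o["tcp_pos"];print(p,o["grip_width"],o["ft_force"])
E
```

```text
[ 517.31933141 -291.98050545  112.23199004] 0.22131844285139946 [ 0.53849722 -0.1772312   0.58805616]
```

View pics/g9.png

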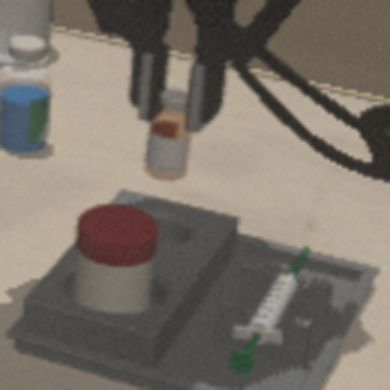

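move_arm --steps "-0.0005 -0.0005 -0.02 0 0.017; 0 0 -0.015 0 0.017; 0 0 -0.009 0 0.017; 0 0 -0.004 0 0.017; 0 0 0 0 0.017"

```text
t: 15.32
tcp_pos: [516.8, -292.3, 64.0]
tool_rot: [3.141, -0.0, 0.013]
ft_force: [-0.7, 1.8, 0.4]
grip_width: 0.224
finger_force: 25.3
```

move_arm --steps "0 0 0 0 0.028; 0 0 0 0 0.036; 0 0 0 0 0.036; 0 0 0.01 0 0.036; 0 0 0.025 0 0.036"

```text
t: 15.73
tcp_pos: [515.0, -291.9, 97.3]
tool_rot: [-3.139, 0.004, 0.012]
ft_force: [0.8, -0.1, -0.5]
grip_width: 0.42
finger_force: 0.0
```

move_arm --steps "0 0 0.037 0 0.04; 0 0 0.037 7 0.07; 0.012 0.034 0 7 0.07; 0.012 0.034 0 7 0.07; 0.012 0.034 0 7 0.07"

```text
t: 16.15
tcp_pos: [552.2, -189.9, 174.5]
tool_rot: [3.14, -0.001, 0.505]
ft_force: [0.7, -0.6, 0.2]
grip_width: 0.823
finger_force: 0.0
```

move_arm --steps "0.012 0.034 0 7 0.07; 0.012 0.034 0 7 0.07; 0.012 0.034 0 7 0.07; 0.012 0.034 0 7 0.07; 0.012 0.034 0 7 0.07"

```text
t: 16.57
tcp_pos: [612.3, -18.8, 173.8]
tool_rot: [3.141, -0.0, 1.118]
ft_force: [0.7, -0.9, -0.0]
grip_width: 0.818
finger_force: 0.0
```

move_arm --steps "0.012 0.034 0 7 0.07; 0.012 0.034 0 7 0.07; 0.009 0.008 0 7 0.07; 0 0 0 5 0.07; 0 0 0 0 0.07"

```text
t: 16.98
tcp_pos: [645.1, 56.4, 173.4]
tool_rot: [3.141, 0.0, 1.571]
ft_force: [-0.1, -0.7, 0.2]
grip_width: 0.822
finger_force: 0.0
```

```bash
python3 - <<'E'
from h import *
S=optics.camera("scene");cv2.imwrite("pics/g10.png",cv2.resize(S["image"][100:310,170:440],None,fx=2.8,fy=2.8,interpolation=cv2.INTER_CUBIC))
o=observe();p=o["tcp_pos"];print(p,o["grip_width"],o["tool_rot"],o["joint_positions"].round(2))
E
```

```text
[644.83452729  55.73464372 173.32985557] 0.8184049934151554 [3.14130169e+00 8.47966909e-05 1.56448131e+00] [-0.02  0.61  1.59 -0.    0.95 -0.01]
```

View pics/g10.png

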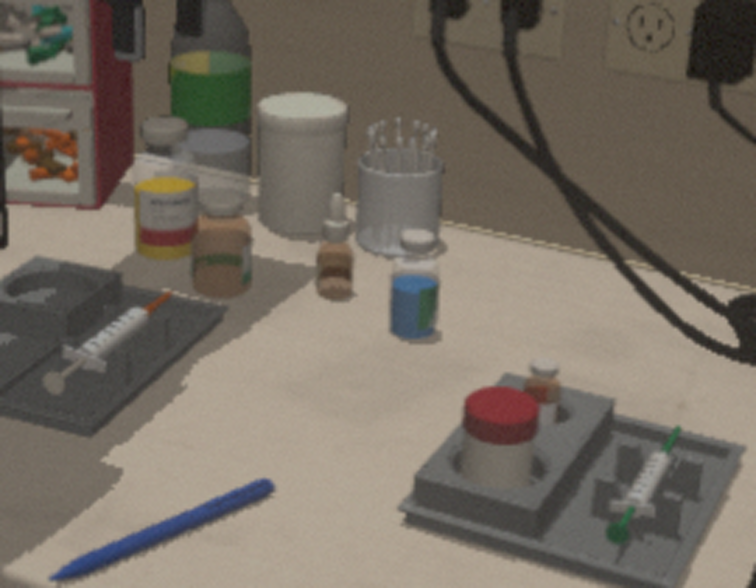

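The child tray is complete. Descending on the big vial.

move_arm --steps "0.001 0 -0.035 0 0.07; 0 0 -0.03 0 0.07; 0 0 -0.025 0 0.07; 0 0 -0.013 0 0.07; 0 0 0 0 0.07"

```text
t: 17.45
tcp_pos: [644.7, 54.7, 67.5]
tool_rot: [-3.137, -0.0, 1.562]
ft_force: [0.0, -0.4, 0.5]
grip_width: 0.819
finger_force: 0.0
```

move_arm --steps "0 0 0 0 0.058; 0 0 0 0 0.05; 0 0 0 0 0.042; 0 0 0 0 0.042; 0 0 0 0 0.042" --force 40

```text
t: 17.87
tcp_pos: [646.5, 55.3, 71.8]
tool_rot: [3.139, 0.0, 1.565]
ft_force: [-2.1, -0.4, 8.3]
grip_width: 0.544
finger_force: 41.2
```

move_arm --steps "0 0 0 0 0.042; 0 0 0 0 0.042; 0 0 0.01 0 0.042"

```text
t: 18.12
tcp_pos: [645.7, 55.3, 80.0]
tool_rot: [-3.141, 0.0, 1.565]
ft_force: [0.0, 0.4, -1.6]
grip_width: 0.542
finger_force: 41.3
```

move_arm --steps "0 0 0.03 0 0.042; 0 0 0.025 0 0.042; -0.03 0 0 0 0.042; -0.035 -0.001 0 0 0.042; -0.035 -0.001 0 0 0.042"

```text
t: 18.53
tcp_pos: [544.9, 53.4, 136.2]
tool_rot: [3.139, 0.0, 1.565]
ft_force: [0.6, -0.6, -0.7]
grip_width: 0.539
finger_force: 41.4
```

move_arm --steps "-0.03 0 0 0 0.042; -0.0095 0 0 0 0.042; 0 0 0 0 0.042; 0 0 0 0 0.042; 0 0 0 0 0.042"

```text
t: 18.95
tcp_pos: [508.0, 53.3, 135.4]
tool_rot: [3.139, 0.0, 1.565]
ft_force: [-0.1, 0.2, -1.4]
grip_width: 0.545
finger_force: 41.4
```

```bash
python3 - <<'E'
from h import *
S=optics.camera("scene");cv2.imwrite("pics/g11.png",cv2.resize(S["image"][130:270,110:290],None,fx=3,fy=3,interpolation=cv2.INTER_CUBIC))
o=observe();p=o["tcp_pos"];print(p,o["grip_width"],o["ft_force"])
E
```

```text
[507.85036075  53.2968943  135.08185708] 0.5428561306144074 [-1.23903849 -0.10047162 -0.01227321]
```

View pics/g11.png

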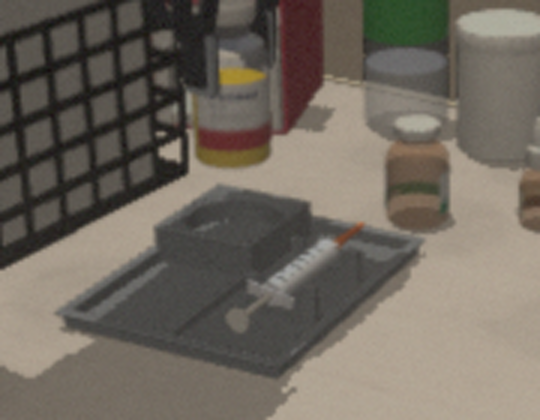

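move_arm --steps "-0.001 0 -0.025 0 0.042; 0 0 -0.015 0 0.042; 0 0 -0.008 0 0.042; 0 0 -0.004 0 0.042; 0 0 0 0 0.042"

```text
t: 19.42
tcp_pos: [505.8, 53.3, 82.4]
tool_rot: [-3.141, -0.0, 1.565]
ft_force: [-0.5, 0.4, 0.1]
grip_width: 0.542
finger_force: 41.3
```

No contact with the well wall. Releasing, lifting, and checking.

move_arm --steps "0 0 0 0 0.055; 0 0 0 0 0.065; 0 0 0 0 0.068; 0 0 0.005 0 0.068; 0 0 0.025 0 0.068"

```text
t: 19.83
tcp_pos: [504.3, 53.3, 111.1]
tool_rot: [-3.137, -0.0, 1.565]
ft_force: [-1.7, -0.3, -0.5]
grip_width: 0.793
finger_force: 0.0
```

move_arm --steps "0 0 0.037 0 0.07; 0 0 0.037 0 0.07; 0 0 0.037 0 0.07; 0 -0.03 0.02 0 0.07; 0 -0.035 0.01 0 0.07"

```text
t: 20.25
tcp_pos: [505.9, -11.1, 257.8]
tool_rot: [3.136, 0.001, 1.569]
ft_force: [1.0, 0.4, -0.8]
grip_width: 0.821
finger_force: 0.0
```

move_arm --steps "0 -0.035 0 0 0.07; 0 -0.035 0 0 0.07; 0 -0.035 0 0 0.07; 0 0 0 0 0.07; 0 0 0 0 0.07"

```text
t: 20.67
tcp_pos: [505.2, -118.1, 254.2]
tool_rot: [3.141, 0.0, 1.562]
ft_force: [0.3, 1.1, -0.7]
grip_width: 0.822
finger_force: 0.0
```

```bash
python3 - <<'E'
from h import *
S=optics.camera("scene");cv2.imwrite("pics/g12.png",cv2.resize(S["image"][120:320,110:450],None,fx=2.3,fy=2.3,interpolation=cv2.INTER_CUBIC))
o=observe();p=o["tcp_pos"];print(p,o["grip_width"],o["ft_force"])
E
```

```text
[ 505.143124   -116.98340974  254.11539695] 0.8234457056929985 [-0.1107395   0.48898254 -0.7850332 ]
```

View pics/g12.png

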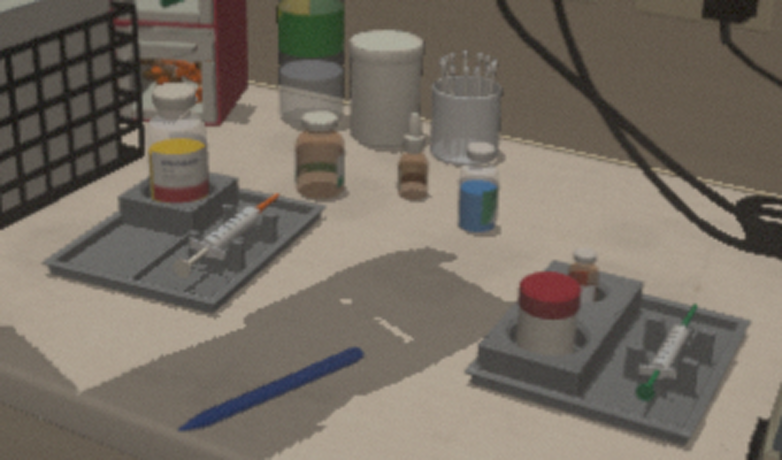

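All five items are seated and the other stock stands where it was, so I'm handing in.

```bash
python3 -c "
from bench import env
print(env.sign_off())"
```

```text
the job is handed in; nothing more can be done
None
```

Both trays are made up and the job is handed in: in the last picture the syringes lie in their ribs, the vials and jar stand in their wells, and the other stock is untouched, but sign-off returned no verdict.

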